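Start the hob under the wide pan

TASK

Get the wide shallow pan heating: on the induction hob's front panel tap the power key, then the zone key of the ring that the wide pan stands on, then the up key, one key at a time with a light fingertip, letting each come up again. Press no other key, do not press hard, and leave the pans and everything else where they stand.

Things in the scene. Friction and masses are not known exactly. Their poses are not given: they have to be found in the camera images.
- hob: Countertop induction hob, fixed: steel case 400 (x) by 620 (y) by 76 mm high; black glass on its rear 290 mm, top at z 80; black control panel, top at z 78, along the front edge facing the robot. Six keys in one row there, right to left: round power, oblong right zone, square down, square up, oblong left zone, small round lock. Origin: centre of underside; x to the back, y to the left seen from the robot.
- left_ring (a point): Centre of the left cooking ring, on the glass: hob frame x 45, y +155, z 80 mm. Its zone key is the left zone key.
- right_ring (a point): Centre of the right cooking ring, on the glass: hob frame x 45, y -155, z 80 mm. Its zone key is the right zone key.
- pan: Wide, shallow, open two-handled grey aluminium pan, 220 mm across the rim, 50 mm high, loop handles out to 140 mm from its axis along its +y and -y. Stands on one of the two rings, either one. Origin: centre of its underside, z up.
- pot: Narrower two-handled steel pot with a dark lid and a black lid knob, 170 mm across, 104 mm high with the knob, loop handles out to 115 mm from its axis. Stands on the other ring; leave alone. Origin: centre of its underside.
- power_key_top (a point): Centre of the top face of the round power key, 32 mm across, the rightmost key, marked with a broken circle and a bar. In the hob's frame it lies at x -150 mm, y -240 mm, z 87 mm when the key is up, 9 mm above the panel round it.
- right_zone_key_top (a point): Centre of the top face of the oblong right zone key, 50 mm (y) by 28 mm (x), marked with two dots of which the right one is filled. In the hob's frame it lies at x -150 mm, y -150 mm, z 87 mm when the key is up, 9 mm above the panel round it.
- down_key_top (a point): Centre of the top face of the square down key, 30 mm, marked with a chevron that points to the front edge; leave alone. In the hob's frame it lies at x -150 mm, y -50 mm, z 87 mm when the key is up, 9 mm above the panel round it.
- up_key_top (a point): Centre of the top face of the square up key, 30 mm, marked with a chevron that points to the back of the hob, away from the robot; it is the square key left of the middle. In the hob's frame it lies at x -150 mm, y +50 mm, z 87 mm when the key is up, 9 mm above the panel round it.
- left_zone_key_top (a point): Centre of the top face of the oblong left zone key, 50 mm (y) by 28 mm (x), marked with two dots of which the left one is filled. In the hob's frame it lies at x -150 mm, y +150 mm, z 87 mm when the key is up, 9 mm above the panel round it.
- lock_key_top (a point): Centre of the top face of the small round lock key, 22 mm across, the leftmost key; leave alone. In the hob's frame it lies at x -150 mm, y +240 mm, z 87 mm when the key is up, 9 mm above the panel round it.
- power_key (a joint): Plain grey spring key on the hob's control panel, same material as the others. Value = how far it is pressed, in m: 0 up, 0.007 fully down; it counts as pressed from 0.002. The spring pushes back with 1 N at first, 2.8 N at 2 mm and 7.3 N fully down, then it meets a hard stop; it rises again by itself.
- right_zone_key (a joint): Plain grey spring key on the hob's control panel, same material as the others. Value = how far it is pressed, in m: 0 up, 0.007 fully down; it counts as pressed from 0.002. The spring pushes back with 1 N at first, 2.8 N at 2 mm and 7.3 N fully down, then it meets a hard stop; it rises again by itself.
- down_key (a joint): Plain grey spring key on the hob's control panel, same material as the others. Value = how far it is pressed, in m: 0 up, 0.007 fully down; it counts as pressed from 0.002. The spring pushes back with 1 N at first, 2.8 N at 2 mm and 7.3 N fully down, then it meets a hard stop; it rises again by itself.
- up_key (a joint): Plain grey spring key on the hob's control panel, same material as the others. Value = how far it is pressed, in m: 0 up, 0.007 fully down; it counts as pressed from 0.002. The spring pushes back with 1 N at first, 2.8 N at 2 mm and 7.3 N fully down, then it meets a hard stop; it rises again by itself.
- left_zone_key (a joint): Plain grey spring key on the hob's control panel, same material as the others. Value = how far it is pressed, in m: 0 up, 0.007 fully down; it counts as pressed from 0.002. The spring pushes back with 1 N at first, 2.8 N at 2 mm and 7.3 N fully down, then it meets a hard stop; it rises again by itself.
- lock_key (a joint): Plain grey spring key on the hob's control panel, same material as the others. Value = how far it is pressed, in m: 0 up, 0.007 fully down; it counts as pressed from 0.002. The spring pushes back with 1 N at first, 2.8 N at 2 mm and 7.3 N fully down, then it meets a hard stop; it rises again by itself.
- shaker: Bystander: aluminium salt shaker, 54 mm across, 50 mm high, standing on the glass in the middle, just behind the panel, between the rings. Origin: centre of its underside.
- bottle_a: Bystander: cream squeeze bottle, 62 mm across, 187 mm high, on the table in front of the hob, to the left. Origin: centre of its underside.
- bottle_b: Bystander: pale squeeze bottle, 52 mm across, 167 mm high, on the table to the right of the hob. Origin: centre of its underside.
- insert: Bystander: steel food insert, 176 by 162 mm, 100 mm high, with a ladle leaning in it up to 165 mm, on the table to the right. Origin: centre of its underside.
- turner: Bystander: turner 330 mm long with a black handle, lying on the table in front of the hob, up to 23 mm high. Origin: near its middle, on the table; x along it towards the blade.
- burger: Bystander: closed burger, 104 mm across, 68 mm high, on the red cutting board (15 mm thick) to the left. Origin: centre of its underside.

How it is judged:
By the outcome, as a careful person would: the job done as asked, in the order asked, and still so for the second after the job is handed in, with the robot touching nothing.
It also fails if it takes over 42 s, if anything falls off the work surface, if the arm or the gripper's body presses on something with over 40 N, if the wrist force passes 120 N, or if a joint passes its speed limit or range.

ROBOT

A 6-joint arm with a two-finger parallel gripper is mounted at the origin on the work surface. World frame = base frame: x ahead of the robot, y to its left, z up, the work surface at z = 0. Lengths are in m, angles in rad, forces in N, time in s.
With the tool pointing down it reaches from about 0.35 to 0.975 m from the base axis. Payload 4.9 kg.
Tool frame: the origin (TCP) lies at the very end of the fingers, on their centre line; the grasp point (between the pads) lies 19 mm behind it; z points along the fingers, y is the direction in which the jaws open and shut (so a half turn about z gives the same grasp; the last joint's range is limited). The gripper opens to 85 mm and grips with 20 to 120 N. Pads are 22 mm wide; open, the fingers measure 114 mm over their backs; the gripper's body (76 mm by 85 mm) begins 54 mm behind the grasp point. The pads swing forward as they close: fully open they stand 13 mm farther back than shut.
Start: joints at [1.227, 0.053, 1.613, -0, 1.476, -0.119], TCP at [0.139, 0.609, 0.231] pointing down, gripper open.
Joint ranges: [-3.01, 3.01], [-1.01, 2.22], [0.06, 2.58], [-1.02, 4.17], [0.09, 2.62], [-3.14, 3.14]. Speed limits (rad/s): [2.57, 2.57, 3.14, 3.14, 3.14, 3.14].

INTERFACE

Orientations are given as a rotation vector (axis times angle).
In Python, from station import ctrl gives the robot as it stands.
- The arm moves only by the tool step_arm, never from a script. Its argument "moves" is a list of rows, each a list of 5 numbers: the opening, from 0 (shut) to 1 (fully open), then the shift along the world's x, y, z in m, then the turn about the world's z in degrees. A call has 1 to 20 rows; each row shifts and turns the pose as measured when the row begins; what a row does not reach is not made up. A row lasts 1/8 s, in which the tool goes at most 62.5 mm and 10.7 degrees, less where a joint would pass 70% of its speed; a pose out of reach is approached as far as the arm can. A call is refused whole if a number of a shift passes 0.0625 or a number of a turn 10.7, either way. A call with a gripper value outside its range is refused whole. The fingers move at their own pace and stop on an object; "newtons" is the grip in N (left out, the last holds). Time passes only in rows, so rows that do not move let the fingers close. It gives the time, the measured TCP pose, the force and the opening at its end, in the units of the state.
- ctrl.get_obs(): the state, without advancing time (a new reading comes with each control period).
- ctrl.get_image(name): name is "side" or "top"; returns a dict with "color" (420x560x3 uint8, red, green, blue), "camera_matrix" (3x3 intrinsics, pixels), "R" (3x3) and "t" (3): a world point X has camera coordinates R X + t. Camera axes: x right, y down, z forward; pixel columns grow to the right and rows downward; lengths in m; the calibration is good to about 2 mm. A picture is of the moment at which its call begins. There is no depth.
- ctrl.finish_job(): hands the job in, once; it reports no verdict.
Trained networks look in a picture, given as the dict that the camera call returned (one of the last four; its "shot" number tells which), for a name from the list of things; names that differ only in an ending like _2 or _b are one class to them, and where a whole thing is asked for, a point or a joint stands for the part that bears it (a point fixed in the world has none). Each returns a list of dicts, best first, with "p" (0 to 1); they miss things now and then, are a little off and sometimes report something else, mostly with a low value. They report only what shows in the picture. A call takes as long as a camera call.
- ctrl.spot_in(picture, query): "bbox" ([left, top, right, bottom] in pixels, round what is visible of it).
The state is a dict: "t": time; "q": joint angles; "dq": joint speeds; "effort": joint torques, N m; "tool_pos": TCP position; "tool_rot": TCP orientation; "contact_force": force on the tool from outside, world axes, zero at the start; "wrist_torque": the same for the moment, N m; "opening": finger opening in m.
Only numpy, scipy, OpenCV 4.12 (cv2) and the standard library are available. Lean on these libraries where they do the work, as an engineer would, in place of code of your own. Each camera call takes 0.05 s, during which the arm holds its last target.

## Working session

There is one attempt and no reset: what is moved stays moved. The work goes in short steps, Python scripts to look and compute and a tool call to move; the robot and the scene stay as the last step left them, time stands still between calls to the robot, and variables do not carry over. Pictures are saved under pics/ and viewed, and the job is handed in when it is done.

Besides the shell and the picture viewer there is one more tool, called after "Request:" as name(argument=value, ...), one argument or row to a line, values as JSON. step_arm: Moves the arm, as the interface text tells. Its arguments: {"type":"object","properties":{"moves":{"type":"array","items":{"type":"array","items":{"type":"number"}}},"newtons":{"type":"number"}},"required":["moves"]}

```bash
mkdir -p pics
cat > h.py <<'E'
import numpy as np,cv2
from station import ctrl
def px(im,X):
    c=im["R"]@np.asarray(X,float)+im["t"]; u=im["camera_matrix"]@c; return u[:2]/u[2]
def ray(im,uv,z):
    d=im["R"].T@np.linalg.solve(im["camera_matrix"],[uv[0],uv[1],1.]); o=-im["R"].T@im["t"]
    return o+d*(z-o[2])/d[2]
def save(im,n): cv2.imwrite("pics/"+n,im["color"][:,:,::-1])
E
python3 - <<'E'
from h import *
o=ctrl.get_obs();print({k:np.round(v,3) for k,v in o.items()})
for n in ["top","side"]:
    im=ctrl.get_image(n);save(im,n+"0.png")
    print(n,np.round(-im["R"].T@im["t"],3))
    for q,z in [("hob",.08),("pan",.13),("pot",.18),("power_key_top",.087),("right_zone_key_top",.087),("down_key_top",.087),("up_key_top",.087),("left_zone_key_top",.087),("lock_key_top",.087)]:
        for r in ctrl.spot_in(im,q)[:2]:
            b=r["bbox"];c=[(b[0]+b[2])/2,(b[1]+b[3])/2];print(q,round(r["p"],2),np.round(b),np.round(ray(im,c,z),3))
E
```

```text
{'t': np.float64(0.0), 'q': array([ 1.227,  0.053,  1.614,  0.   ,  1.476, -0.119]), 'dq': array([ 0.001, -0.001, -0.   ,  0.001, -0.002,  0.002]), 'effort': array([-2.0000e-03, -3.9369e+01, -3.7017e+01, -0.0000e+00,  7.0000e-03,
       -0.0000e+00]), 'tool_pos': array([0.139, 0.609, 0.23 ]), 'tool_rot': array([-3.520e-01, -3.121e+00,  3.000e-03]), 'contact_force': array([ 0.645, -0.011,  0.551]), 'wrist_torque': array([-0.008, -0.036,  0.009]), 'opening': np.float64(0.086)}
top [ 0.412 -0.03   1.962]
hob 0.93 [178. 110. 346. 224.] [0.687 0.052 0.08 ]
pan 0.95 [176. 122. 255. 188.] [0.727 0.216 0.13 ]
pot 0.73 [272. 124. 334. 175.] [ 0.733 -0.095  0.18 ]
power_key_top 0.4 [322. 201. 331. 210.] [ 0.54  -0.182  0.087]
right_zone_key_top 0.52 [297. 202. 311. 211.] [ 0.539 -0.099  0.087]
down_key_top 0.51 [272. 200. 280. 212.] [0.544 0.003 0.087]
down_key_top 0.49 [295. 200. 311. 209.] [ 0.546 -0.096  0.087]
up_key_top 0.46 [244. 205. 253. 208.] [0.542 0.103 0.087]
left_zone_key_top 0.59 [217. 205. 228. 217.] [0.527 0.198 0.087]
left_zone_key_top 0.26 [296. 199. 311. 207.] [ 0.551 -0.098  0.087]
lock_key_top 0.7 [175. 106. 345. 226.] [0.691 0.058 0.087]
side [-0.158 -0.855  1.254]
hob 0.69 [190. 116. 412. 283.] [ 0.638 -0.02   0.08 ]
hob 0.25 [338. 328. 454. 419.] [ 0.425 -0.589  0.08 ]
pan 0.8 [242. 117. 310. 167.] [0.719 0.195 0.13 ]
pot 0.73 [311. 158. 369. 214.] [ 0.693 -0.124  0.18 ]
pot 0.49 [283. 220. 302. 235.] [ 0.482 -0.157  0.18 ]
power_key_top 0.63 [311. 241. 322. 249.] [ 0.547 -0.188  0.087]
right_zone_key_top 0.69 [285. 222. 300. 237.] [ 0.533 -0.1    0.087]
right_zone_key_top 0.35 [190. 115. 412. 283.] [ 0.633 -0.024  0.087]
up_key_top 0.41 [223. 172. 237. 183.] [0.527 0.195 0.087]
```

Run:
```python
import cv2
a=cv2.imread("pics/top0.png");cv2.imwrite("pics/top0c.png",cv2.resize(a[95:250,160:360],None,fx=4,fy=4,interpolation=cv2.INTER_CUBIC)[:600])
a=cv2.imread("pics/side0.png");cv2.imwrite("pics/side0c.png",cv2.resize(a[100:300,180:420],None,fx=3,fy=3,interpolation=cv2.INTER_CUBIC))
```

```text
(no output)
```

View pics/top0.png

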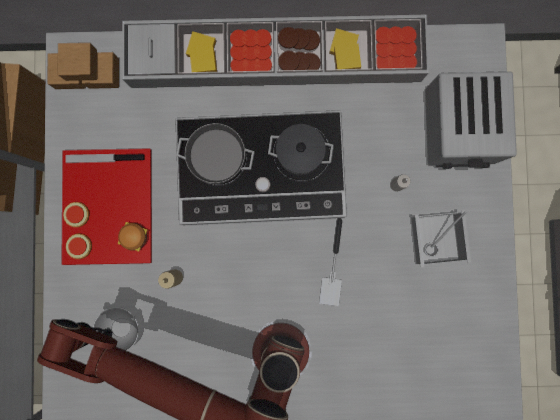

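View pics/top0c.png

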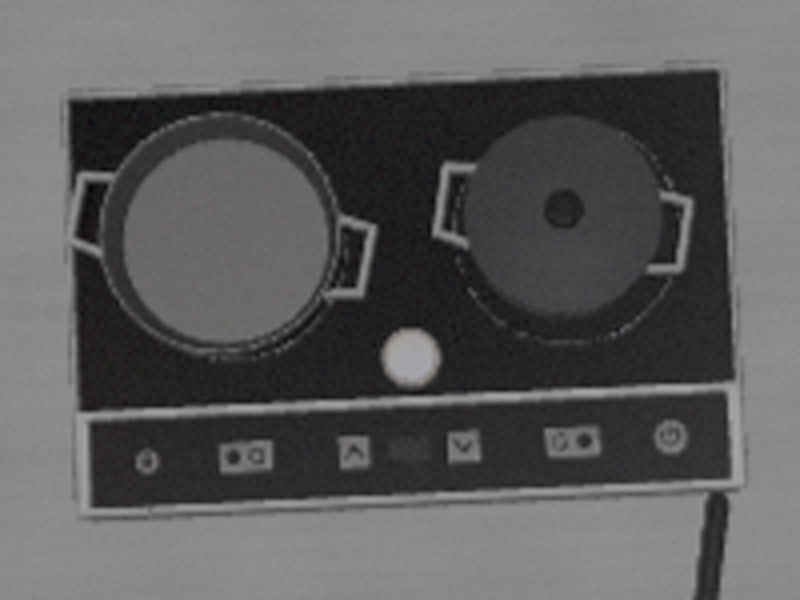

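View pics/side0c.png

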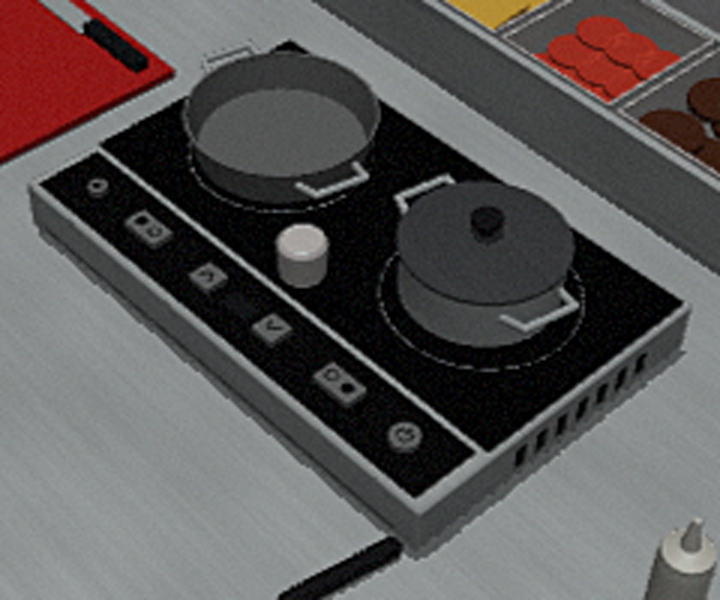

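The wide pan stands on the left ring (top-crop 220,235) and the lidded pot on the right, so I need the left zone key. The keys run from power at top-crop (670,437) to lock at (147,461). Next I'll fit the hob pose from both views.

```bash
cat >> h.py <<'E'
KY=[-.24,-.15,-.05,.05,.15,.24]
T=np.array([(670,437),(572,442),(464,446),(354,453),(246,457),(147,461)])/4.+[160-.4,95-.4]
S=np.array([(405,436),(339,383),(271,328),(208,277),(149,229),(97,186)])/3.+[180-.3,100-.3]
E
python3 - <<'E'
from h import *
from scipy.optimize import least_squares
t=ctrl.get_image("top");s=ctrl.get_image("side")
def W(p): 
    c,sn=np.cos(p[2]),np.sin(p[2]); return [np.array([p[0]-.15*c-sn*y,p[1]-.15*sn+c*y,.087]) for y in KY]
def f(p,w): 
    r=[]
    if 't' in w: r+=[px(t,X)-u for X,u in zip(W(p),T)]
    if 's' in w: r+=[px(s,X)-u for X,u in zip(W(p),S)]
    return np.ravel(r)
for w in ['t','s','ts']:
    r=least_squares(f,[.69,.05,0],args=(w,));print(w,np.round(r.x,4),np.round(np.sqrt(np.mean(r.fun**2)),2));print(np.round(W(r.x),4)[[0,3,4]])
E
```

```text
t [0.6896 0.0594 0.0284] 0.14
[[ 0.5464 -0.1847  0.087 ]
 [ 0.5382  0.1051  0.087 ]
 [ 0.5354  0.2051  0.087 ]]
s [0.6839 0.059  0.0298] 0.25
[[ 0.5411 -0.1854  0.087 ]
 [ 0.5324  0.1045  0.087 ]
 [ 0.5295  0.2044  0.087 ]]
ts [0.6866 0.0596 0.0285] 0.59
[[ 0.5435 -0.1846  0.087 ]
 [ 0.5352  0.1053  0.087 ]
 [ 0.5324  0.2052  0.087 ]]
```

Request:
step_arm(
  moves=[
    [0,0,0,0.06,7.5],
    [0,0.05,0,0.02,7],
    [0,0.05,-0.03,0,0],
    [0,0.05,-0.03,0,0],
    [0,0.05,-0.03,0,0],
    [0,0.05,-0.03,0,0],
    [0,0.05,-0.03,0,0],
    [0,0.01,-0.06,0,0],
    [0,0.01,-0.06,0,0],
    [0,0.01,-0.06,0,0],
    [0,0.01,-0.06,0,0],
    [0,0.01,-0.06,0,0],
    [0,0.01,-0.06,0,0],
    [0,0.01,-0.06,0,0],
    [0,0.01,-0.06,0,0],
    [0,0,-0.05,0,0],
    [0,0,-0.05,0,0],
    [0,0,0,0,0],
  ],
)

```text
t: 3.35
tool_pos: [0.5265, -0.1449, 0.313]
tool_rot: [-0.062, 3.134, -0.004]
contact_force: [1.2, -0.2, 0.6]
opening: -0.0001
```

Request:
step_arm(
  moves=[
    [0,0.017,-0.04,0,0],
    [0,0,0,-0.06,0],
    [0,0,0,-0.06,0],
    [0,0,0,-0.05,0],
    [0,0,0,-0.02,0],
    [0,0,0,0,0],
  ],
)

```text
t: 4.1
tool_pos: [0.5446, -0.1806, 0.1205]
tool_rot: [-0.068, 3.128, -0.003]
contact_force: [0.6, -0.1, 0.3]
opening: 0.0005
```

Run:
```python
from h import *
o=ctrl.get_obs();print(o['t'],np.round(o['tool_pos'],4),np.round(o['contact_force'],2))
for n in ["top","side"]:
    im=ctrl.get_image(n);print(px(im,o['tool_pos']))
    a=im["color"][170:270,260:360] if n=="top" else im["color"][200:300,250:370]
    cv2.imwrite("pics/"+n+"1.png",cv2.resize(a[:,:,::-1],None,fx=5,fy=5,interpolation=cv2.INTER_CUBIC))
```

```text
4.1 [ 0.5446 -0.1806  0.1205] [ 0.58 -0.09  0.31]
[326.8640207  203.73031215]
[315.02388331 235.99926934]
```

View pics/side1.png

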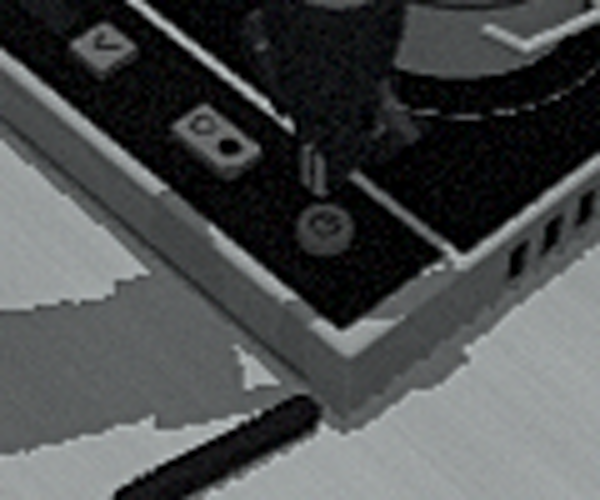

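The shut fingertip hangs just above the power key: tip at crop (320,190), key at (323,228). Now I'll descend gently.

Request:
step_arm(
  moves=[
    [0,-0.001,-0.004,-0.015,0],
    [0,0,0,-0.008,0],
    [0,0,0,0,0],
    [0,0,0,0,0],
  ],
)

```text
t: 4.7
tool_pos: [0.5476, -0.1867, 0.1029]
tool_rot: [-0.068, 3.118, -0.011]
contact_force: [0.6, -0.5, -1.0]
opening: 0.0002
```

Request:
step_arm(
  moves=[
    [0,-0.004,0.002,-0.008,0],
    [0,0,0,-0.006,0],
    [0,0,0,0,0],
  ],
)

```text
t: 5.08
tool_pos: [0.5433, -0.1846, 0.0883]
tool_rot: [-0.068, 3.117, -0.012]
contact_force: [0.3, -0.1, 1.1]
opening: 0.0
```

Request:
step_arm(
  moves=[
    [0,0,0,-0.003,0],
    [0,0,0,-0.002,0],
  ],
)

```text
t: 5.32
tool_pos: [0.5438, -0.1848, 0.0841]
tool_rot: [-0.068, 3.116, -0.012]
contact_force: [-2.4, 1.2, 4.7]
opening: 0.0002
```

Request:
step_arm(
  moves=[
    [0,0,0,-0.001,0],
  ],
)

```text
t: 5.45
tool_pos: [0.5438, -0.1848, 0.0834]
tool_rot: [-0.068, 3.117, -0.012]
contact_force: [-1.5, 0.9, 4.3]
opening: -0.0002
```

Request:
step_arm(
  moves=[
    [0,0,0,0.03,0],
    [0,0,0,0.06,0],
    [0,0,0,0.03,0],
    [0,-0.002,0.06,0,0],
    [0,-0.002,0.06,0,0],
    [0,-0.002,0.06,0,0],
    [0,-0.002,0.06,0,0],
    [0,-0.002,0.06,0,0],
    [0,-0.001,0.06,0,0],
    [0,0,0.03,0,0],
    [0,0,0,0,0],
    [0,0,0,0,0],
  ],
)

```text
t: 6.95
tool_pos: [0.5308, 0.2161, 0.2044]
tool_rot: [-0.063, 3.11, -0.011]
contact_force: [-0.4, -0.6, 0.5]
opening: -0.0001
```

Request:
step_arm(
  moves=[
    [0,0.001,-0.011,-0.03,0],
    [0,0,0,-0.04,0],
    [0,0,0,-0.02,0],
    [0,0,0,0,0],
    [0,0,0,0,0],
  ],
)

```text
t: 7.58
tool_pos: [0.5338, 0.1986, 0.1139]
tool_rot: [-0.049, 3.107, -0.012]
contact_force: [1.1, 0.1, 0.4]
opening: 0.0
```

Run:
```python
from h import *
o=ctrl.get_obs();print(o['t'],np.round(o['tool_pos'],4),np.round(o['contact_force'],2))
im=ctrl.get_image("side");print(px(im,o['tool_pos']))
a=im["color"][100:220,190:310]
cv2.imwrite("pics/side2.png",cv2.resize(a[:,:,::-1],None,fx=5,fy=5,interpolation=cv2.INTER_CUBIC))
```

```text
7.575 [0.5338 0.1986 0.1139] [1.12 0.09 0.36]
[230.59339246 169.63836959]
```

View pics/side2.png

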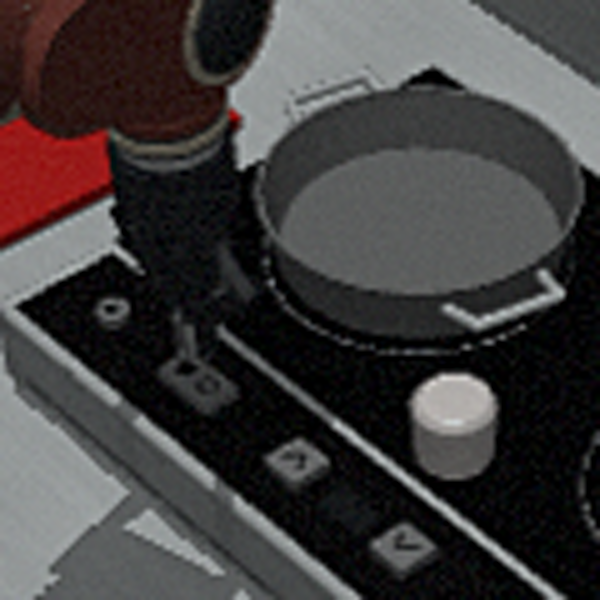

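The fingertip, at crop (190,350), is above the left zone key at (198,383).

Request:
step_arm(
  moves=[
    [0,-0.001,0.006,-0.01,0],
    [0,0,0,-0.008,0],
    [0,0,0,-0.004,0],
    [0,0,0,0,0],
  ],
)

```text
t: 8.12
tool_pos: [0.534, 0.2054, 0.0927]
tool_rot: [-0.05, 3.103, -0.011]
contact_force: [-0.2, -0.8, -0.3]
opening: 0.0002
```

Request:
step_arm(
  moves=[
    [0,-0.001,0,-0.004,0],
    [0,0,0,-0.003,0],
    [0,0,0,-0.002,0],
  ],
)

```text
t: 8.5
tool_pos: [0.5332, 0.2056, 0.0842]
tool_rot: [-0.05, 3.102, -0.011]
contact_force: [-1.8, -1.6, 4.1]
opening: 0.0002
```

Request:
step_arm(
  moves=[
    [0,0,0,-0.001,0],
  ],
)

```text
t: 8.62
tool_pos: [0.5332, 0.2056, 0.0836]
tool_rot: [-0.05, 3.103, -0.011]
contact_force: [-2.0, -0.2, 4.1]
opening: -0.0001
```

Pressed about 3.4 mm. Lifting and moving to the up key at (0.535, 0.105).

Request:
step_arm(
  moves=[
    [0,0,0,0.03,0],
    [0,0,0,0.03,0],
    [0,0,0,0,0],
    [0,0.001,-0.05,0,0],
    [0,0.001,-0.045,0,0],
    [0,0,0,0,0],
    [0,0,0,0,0],
  ],
)

```text
t: 9.5
tool_pos: [0.5328, 0.1087, 0.1376]
tool_rot: [-0.052, 3.108, -0.011]
contact_force: [0.4, 0.3, 0.1]
opening: 0.0001
```

Request:
step_arm(
  moves=[
    [0,0.002,-0.004,-0.015,0],
    [0,0,0,-0.015,0],
    [0,0,0,-0.008,0],
    [0,0,0,0,0],
    [0,0,0,0,0],
  ],
)

```text
t: 10.12
tool_pos: [0.5333, 0.1071, 0.0942]
tool_rot: [-0.058, 3.112, -0.01]
contact_force: [1.0, 0.2, -0.3]
opening: -0.0003
```

Run:
```python
from h import *
o=ctrl.get_obs();print(o['t'],np.round(o['tool_pos'],4),np.round(o['contact_force'],2))
im=ctrl.get_image("side")
a=im["color"][100:220,190:310]
cv2.imwrite("pics/side3.png",cv2.resize(a[:,:,::-1],None,fx=5,fy=5,interpolation=cv2.INTER_CUBIC))
```

```text
10.125 [0.5333 0.1071 0.0942] [ 0.96  0.21 -0.27]
```

View pics/side3.png

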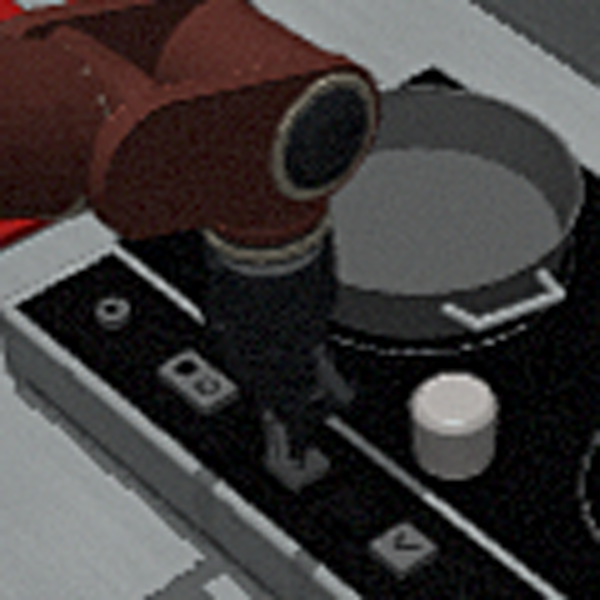

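The tip, at crop (283,452), is over the up key at (298,463) and slightly left of centre. I'll correct that while pressing.

Request:
step_arm(
  moves=[
    [0,0.002,-0.003,-0.003,0],
    [0,0,0,-0.003,0],
    [0,0,0,-0.003,0],
    [0,0,0,-0.002,0],
  ],
)

```text
t: 10.68
tool_pos: [0.5365, 0.1039, 0.0846]
tool_rot: [-0.058, 3.109, -0.01]
contact_force: [-2.6, -0.6, 3.7]
opening: -0.0003
```

Request:
step_arm(
  moves=[
    [0,0,0,-0.0015,0],
  ],
)

```text
t: 10.8
tool_pos: [0.5365, 0.1039, 0.0835]
tool_rot: [-0.058, 3.109, -0.01]
contact_force: [-3.0, 0.9, 4.3]
opening: -0.0001
```

Request:
step_arm(
  moves=[
    [0,0,0,0.03,0],
    [0,0,0,0.06,0],
    [0,0,0,0.06,0],
    [0,-0.04,0,0.04,0],
    [0,-0.05,0,0,0],
    [0,-0.04,0,0,0],
    [0,0,0,0,0],
    [0,0,0,0,0],
  ],
)

```text
t: 11.8
tool_pos: [0.4023, 0.1035, 0.2772]
tool_rot: [-0.057, 3.106, -0.01]
contact_force: [-0.4, 0.2, -0.0]
opening: -0.0001
```

Run:
```python
from h import *
o=ctrl.get_obs();print(o['t'],np.round(o['tool_pos'],4),np.round(o['contact_force'],2))
im=ctrl.get_image("side");a=im["color"][100:300,180:420]
cv2.imwrite("pics/side4.png",cv2.resize(a[:,:,::-1],None,fx=3,fy=3,interpolation=cv2.INTER_CUBIC))
```

```text
11.8 [0.4023 0.1035 0.2772] [-0.38  0.21 -0.02]
```

View pics/side4.png

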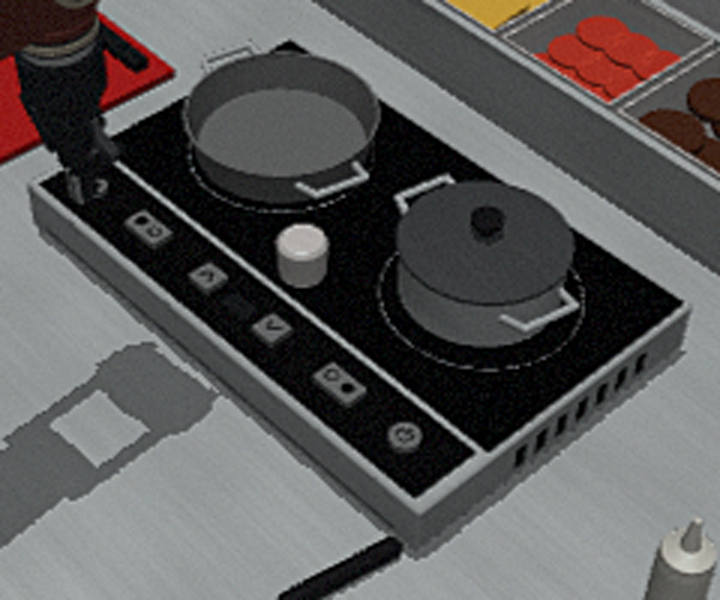

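The five visible keys are up and the pans and shaker are where they started. The arm hangs clear at z 0.277 and only hides the lock key at (97,186) from view.

```bash
python3 -c "
from station import ctrl
print(ctrl.finish_job())"
```

```text
the job is handed in; nothing more can be done
None
```

I tapped the power key, then the left zone key, then the up key, and handed the job in at about 12 s. The wide pan stands on the left ring, which is why I used the left zone key.

- **Presses:** by the tool height, each key went down about 3.5 mm, past the 2 mm that counts as pressed. The peak vertical force was 4.1 to 4.7 N, so none reached the hard stop. I lifted clear after each one.
- **Last picture:** the power, left zone, up, down and right zone keys look up, and the pans, shaker and hob sit where they were. The gripper hid the lock key in that view, but the arm never went near that key. The arm was clear of everything, with a force reading near zero.
- **Disagreement:** the two cameras put the hob about 6 mm apart in x. I used the joint fit, and the close-up pictures and press forces bore it out.

There was no direct reading of the key positions, so the presses are judged from height and force alone.

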